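# Switch the bead sorter to its other chute

## Task

Rock the yellow seesaw gate of the bead sorter over its pivot (a press on its raised end does it), so that it tips to the other side. Then push the red tab of the stop sideways, so that all three stone beads roll down the feed, over the gate and into the chute that the gate was not feeding at the start. Use the fingers only to press and push; do not touch the beads, and leave the mug, the jar and the screwdriver where they are.

Things in the scene. Friction and masses are not known exactly. Their poses are not given: they have to be found in the camera images.
- feeder: fixed wooden bead sorter on the bench, 500 mm wide along its y. Origin: on the bench top under the middle of the seesaw gate; x points uphill along the feed, away from the gate, y to the sorter's left (the green chute), z up. A wooden post 105 mm high stands in front of the gate at x = -66 mm
- gate (a joint): tilt of the yellow seesaw gate about its axle (along the sorter's x, 92 mm above the bench), rad; level 0, stops at -0.28 and 0.28. Positive: +y (left) end up, beads run into the blue chute. Negative: -y (right) end up, beads run into the green chute. Top-heavy: it rests on one stop, and once pressed past level (under 1 N at a pad) falls on to the other by itself
- gate_weight (a point): centre of the dark steel weight, a disc 32 mm across on the front of the gate's middle, 48 mm above the axle when level; it tips with the gate. The gate itself is a trough 210 mm long along the sorter's y and 58 mm wide (middle line at x = -8 mm), with walls 10 to 12 mm high (a plate 40 mm high at the front of its middle), its floor 8 mm above the axle
- pad_left (a point): top centre of the orange press pad at the gate's left (+y) end: flat, 38 mm along the sorter's x by 32 mm along y, 89 mm from the axle along the gate at x = -56 mm, in front of the trough. It moves with the gate, from about 77 mm (down) to 126 mm (up) above the bench, 102 mm when level; nothing is above it
- pad_right (a point): the same pad at the gate's right (-y) end
- stop (a joint): how far the stop blade has slid towards the sorter's +y, m: near 0 it bars the feed channel, from about 0.027 on the channel is clear, 0.045 is fully open (end of travel). It slides with about 1 N of friction and stays where it is left; the beads roll by themselves once it is clear
- stop_tab (a point): centre of the red plastic tab on top of the stop blade, over the feed channel 35 mm up the sorter's x: 12 mm (x) by 26 mm (y) by 45 mm tall, lower end 163 mm and top 208 mm above the bench; channel wall tops beside it 153 mm. Push its -y face towards +y
- feed_lip (a point): middle of the floor of the aluminium feed channel at its low end, 124 mm above the bench, over the gate's middle. The channel comes down along the sorter's -x at 9 degrees, from x = 155 mm to x = 16 mm in its frame; 26 mm wide inside, walls 26 mm high, open on top (wall tops 150 mm above the bench at the lip, 172 mm at the far end)
- chute_left (a point): point on the floor of the green (+y) catch chute near its closed end, where its beads gather. The chute, 52 mm wide inside, falls outward from under the gate's end to an end wall 238 mm from the sorter's middle; its rims are 80 mm above the bench or lower
- chute_right (a point): the same in the blue (-y) chute
- bead1_center (a point): blue loose polished stone ball, 22 mm diameter, 15 g; this point is its centre. The three start in a row in the feed channel, resting against the stop blade
- bead2_center (a point): red-brown loose polished stone ball, 22 mm diameter, 15 g; this point is its centre. The three start in a row in the feed channel, resting against the stop blade
- bead3_center (a point): green loose polished stone ball, 22 mm diameter, 15 g; this point is its centre. The three start in a row in the feed channel, resting against the stop blade
- bead1: the blue bead; origin turns with it as it rolls, use bead1_center
- bead2: the red-brown bead, use bead2_center
- bead3: the green bead, use bead3_center
- mug_mid (a point): white ceramic cup, 72 mm across and 85 mm high, standing on the bench, this point half-way up; leave alone
- jar_mid (a point): amber glass jar with a steel cap, 52 mm across and 60 mm high, standing on the bench, this point half-way up; leave alone
- driver_grip (a point): screwdriver with a dark handle, 170 mm long, lying on the bench in front of (-x of) the sorter, this point in its handle; leave alone

How it is judged:
By the outcome, as a careful person would: the job done as asked, in the order asked, and still so for the second after the job is handed in, with the robot touching nothing.
It also fails if it takes over 43 s, if anything falls off the work surface, if the arm or the gripper's body presses on something with over 40 N, if the wrist force passes 120 N, or if a joint passes its speed limit or range.

## Robot

A 6-joint arm with a two-finger parallel gripper is mounted at the origin on the work surface. World frame = base frame: x ahead of the robot, y to its left, z up, the work surface at z = 0. Lengths are in mm, angles in rad, forces in N, time in s.
With the tool pointing down it reaches from about 350 to 875 mm from the base axis. Payload 4.2 kg.
Tool frame: the origin (TCP) lies midway between the tips of the shut fingers; the grasp point (between the pads) lies 19 mm behind it; z points along the fingers, y is the line along which they close (so a half turn about z gives the same grasp; the last joint's range is limited). The gripper opens to 85 mm and grips with 20 to 120 N. Pads are 22 mm wide; open, the fingers measure 114 mm over their backs; the gripper's body (76 mm by 85 mm) begins 54 mm behind the grasp point. The pads swing forward as they close: fully open they stand 13 mm farther back than shut.
Start: joints at [1.367, 0.385, 0.008, 0, -1.194, -0.259], TCP at [279.001, 559.248, 231.312] pointing down, gripper open.
Joint ranges: [-3.14, 3.14], [-1.21, 2.06], [-1.07, 1.41], [-3.16, 2.05], [-2.99, -0.16], [-3.1, 3.1]. Speed limits (rad/s): [2.79, 2.79, 3.14, 3.14, 3.14, 3.14].

## Interface

Orientations are given as a unit quaternion [x, y, z, w].
In Python, from bench import arm gives the robot as it stands.
- The arm moves only by the tool send_rows, never from a script. Its argument "targets" is a list of rows, each an object of numbers: "gripper": the gripper command: -1 is fully open, 1 is shut, values between are in proportion; "x", "y", "z": the shift along the tool's x, y, z in cm; "ax", "ay", "az": the turn, a rotation vector about the tool's x, y, z in degrees. A call has 1 to 5 rows; each row shifts and turns the commanded pose from where the row before left it, along the tool's axes as they then stand; what a row does not reach is not made up. A row lasts 1/12 s, in which the tool goes at most 41.7 mm and 7.16 degrees, less where a joint would pass 70% of its speed; a pose out of reach is approached as far as the arm can. A call is refused whole if a number of a shift passes 4.17 or a number of a turn 7.16, either way. A call with a gripper value outside its range is refused whole. The fingers move at their own pace and stop on an object; the grip force is fixed at half the most. Time passes only in rows, so rows that do not move let the fingers close. It gives the time, the measured TCP pose, the force, the opening and the grip force at its end, in the units of the state.
- arm.read_state(): the state, without advancing time (a new reading comes with each control period).
- arm.get_image(name): name is "side" or "top"; returns (picture, depth): 400x640x3 uint8, red, green, blue; 400x640 float32, mm along the optical axis (not along the pixel's ray), 0 where there is no reading.
- arm.camera_model(name): a dict with "fx", "fy", "cx", "cy" (pixels), "cam_to_world" (4x4, takes a point from camera to world coordinates). Camera axes: x right, y down, z forward; pixel columns grow to the right and rows downward; lengths in mm; the calibration is good to about 2 mm. A picture is of the moment at which its call begins. camera_model takes no time and is no camera call.
- arm.job_done(): hands the job in; it is judged then, once.
Trained networks look in the newest picture that a camera, given by its name, has taken for a name from the list of things; names that differ only in an ending like _2 or _b are one class to them, and where a whole thing is asked for, a point or a joint stands for the part that bears it (a point fixed in the world has none). Each returns a list of dicts, best first, with "score" (0 to 1); they miss things now and then, are a little off and sometimes report something else, mostly with a low value. They report only what shows in the picture. A call takes as long as a camera call.
- arm.boxes_of(camera, thing): "rect" ([left, top, width, height] in pixels, round what is visible of it).
The state is a dict: "clock": time; "joints": joint angles; "joint_vel": joint speeds; "joint_efforts": joint torques, N m; "position": TCP position; "ee_rot": TCP orientation; "contact_force": force on the tool from outside, world axes, zero at the start; "wrist_torque": the same for the moment, N m; "gripper_width": finger opening in mm; "grasp_force": force on a finger pad.
Only numpy, scipy, OpenCV 4.12 (cv2) and the standard library are available. Lean on these libraries where they do the work, as an engineer would, in place of code of your own. Each camera call takes 0.05 s, during which the arm holds its last target. There are 200 camera calls.

## Working session

There is one attempt and no reset: what is moved stays moved. The work goes in short steps, Python scripts to look and compute and a tool call to move; the robot and the scene stay as the last step left them, time stands still between calls to the robot, and variables do not carry over. Pictures are saved under pics/ and viewed, at most 10 in all, crops included, and the job is handed in when it is done.

Besides the shell and the picture viewer there is one more tool, called after "Call:" as a command line: name --argument value ..., lists and objects as JSON in quotes. send_rows: Moves the arm, as the interface text tells. Its arguments: {"type":"object","properties":{"targets":{"type":"array"}},"required":["targets"]}

```bash
mkdir -p pics
cat > h.py <<'E'
from bench import arm
import numpy as np, cv2
def px2w(cam,u,v,d):
    m=arm.camera_model(cam);T=np.array(m["cam_to_world"])
    return (T@[(u-m["cx"])/m["fx"]*d,(v-m["cy"])/m["fy"]*d,d,1])[:3]
E
python3 - <<'E'
from h import *
for c in("top","side"):
    im,d=arm.get_image(c); cv2.imwrite(f"pics/{c}0.png",im[...,::-1]); np.save(f"{c}d.npy",d)
    for t in("pad_left","pad_right","stop_tab","gate_weight","feed_lip","chute_left","chute_right","bead1_center","bead2_center","bead3_center","mug_mid","jar_mid","driver_grip"):
        for b in arm.boxes_of(c,t)[:1]:
            l,tp,w,h=b["rect"];u,v=l+w/2,tp+h/2
            dd=d[int(v),int(u)]
            print(c,t,round(b["score"],2),np.round(b["rect"]),np.round(px2w(c,u,v,dd)) if dd else None)
s=arm.read_state();print(s["position"],s["ee_rot"],s["clock"])
E
```

```text
top pad_left 0.58 [356. 174.  87.  55.] [ 551. -123.   98.]
top pad_right 0.96 [353. 174.  89.  58.] [ 547. -117.  103.]
top stop_tab 0.76 [366. 164.  44.  11.] [614. -93. 127.]
top gate_weight 0.84 [351. 177.  93.  54.] [ 545. -118.  103.]
top chute_left 0.7 [282. 106. 224. 137.] [ 606. -105.  125.]
top chute_right 0.63 [282. 104. 221. 142.] [ 604. -102.  129.]
top bead1_center 0.44 [392. 158.   8.  11.] [ 625. -105.  149.]
top bead2_center 0.63 [395. 162.   5.   5.] [613. -96. 206.]
top bead3_center 0.57 [390. 140.  12.   8.] [ 664. -103.  157.]
top mug_mid 0.85 [308. 134.  34.  30.] [680.  39.   3.]
top jar_mid 0.65 [420. 128.  26.  26.] [ 695. -208.   56.]
top driver_grip 0.83 [422. 243.  42.  10.] [ 449. -241.   22.]
side pad_left 0.84 [272. 224.  98. 145.] [ 550. -154.  133.]
side pad_right 0.84 [271. 222. 101. 147.] [ 555. -132.   98.]
side stop_tab 0.89 [344. 228.  22.  40.] [ 608. -114.  182.]
side gate_weight 0.95 [271. 226. 101. 143.] [ 550. -157.  132.]
side feed_lip 0.62 [256. 194. 186. 205.] [ 598. -139.   93.]
side chute_left 0.83 [257. 192. 187. 208.] [ 599. -139.   92.]
side chute_right 0.96 [256. 194. 188. 206.] [ 598. -139.   92.]
side bead1_center 0.55 [362. 254.   9.   9.] [ 628. -114.  151.]
side bead3_center 0.53 [382. 244.  16.   7.] [ 667. -106.  157.]
side mug_mid 0.66 [342. 198.  38.  50.] [674.  63.  27.]
side jar_mid 0.71 [408. 331.  36.  41.] [ 696. -232.   60.]
side driver_grip 0.76 [255. 326.  19.  74.] [ 452. -186.   15.]
[279.02515996 559.25569338 231.32847253] [ 9.73347213e-01 -2.29336437e-01  2.35318374e-05 -1.79989808e-05] 1.4
```

View pics/top0.png

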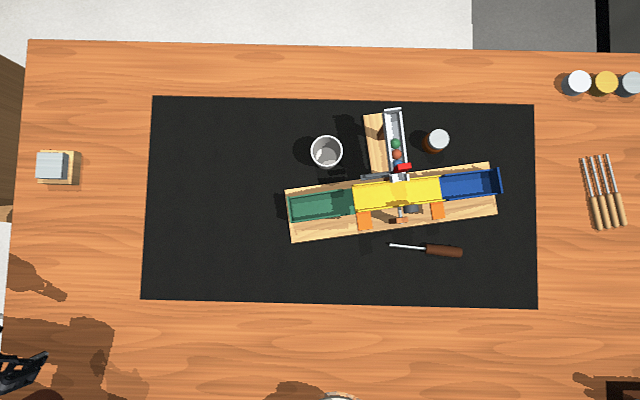

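View pics/side0.png

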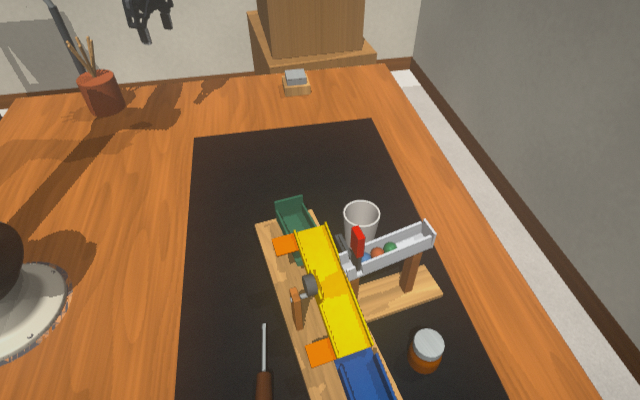

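The top view shows the sorter with the green chute left and blue chute right, pads near (364,220) and (438,211), and the red tab near (404,168). The side view shows pads near (285,245) and (320,351), and the tab near (357,243). Next I'll segment pads and tab by colour with depth.

```bash
python3 - <<'E'
from h import *
for c,rois in(("top",dict(padL=(352,205,376,235),padR=(428,198,448,224),tab=(394,158,416,176))),("side",dict(padL=(268,228,300,260),padR=(300,335,338,370),tab=(346,224,370,262)))):
    im=cv2.imread(f"pics/{c}0.png");d=np.load(f"{c}d.npy");hsv=cv2.cvtColor(im,cv2.COLOR_BGR2HSV).astype(int)
    for n,(a,b,e,f) in rois.items():
        H,S,V=[hsv[b:f,a:e,i] for i in range(3)]
        m=((H<5)|(H>174))&(S>190)&(V>110) if n=="tab" else (H>7)&(H<19)&(S>200)&(V>150)
        vs,us=np.nonzero(m);P=np.array([px2w(c,u+a,v+b,d[v+b,u+a]) for u,v in zip(us,vs)])
        print(c,n,len(P),"med",np.round(np.median(P,0),1),"lo",np.round(np.percentile(P,5,0)),"hi",np.round(np.percentile(P,95,0)))
        if n!="tab": print("  z by y:",np.round(np.polyfit(P[:,1],P[:,2],1),2), "rect",cv2.minAreaRect(P[:,:2].astype(np.float32)))
        else:
            Q=P[P[:,2]>195]; print("  top",len(Q),Q.mean(0).round(1) if len(Q) else 0)
m=arm.camera_model("top");print(np.round(m["cam_to_world"],2),m["fx"])
E
python3 -c "
import cv2
a=cv2.imread('pics/top0.png')[95:250,275:510];cv2.imwrite('pics/topc.png',cv2.resize(a,None,fx=3.3,fy=3.3,interpolation=2))"
```

```text
top padL 5 med [509.4 -28.7 129.5] lo [495. -31. 129.] hi [522. -28. 131.]
  z by y: [  0.51 144.88] rect ((509.3710632324219, -29.161102294921875), (29.052892684936523, 0.9973719716072083), 5.8472795486450195)
top padR 9 med [ 525.8 -198.6   78.4] lo [ 518. -218.   75.] hi [ 546. -195.   82.]
  z by y: [  0.25 129.66] rect ((527.5728149414062, -204.54803466796875), (45.336421966552734, 19.58111000061035), 48.85965347290039)
top tab 42 med [ 609.5 -108.8  206.5] lo [ 604. -120.  194.] hi [618. -97. 209.]
  top 37 [ 610.  -108.   206.2]
side padL 416 med [509.2 -44.  127.1] lo [493. -58. 123.] hi [526. -30. 132.]
  z by y: [-1.08 80.06] rect ((512.749267578125, -193.940673828125), (40.49631881713867, 531.982421875), 1.221067190170288)
side padR 610 med [ 537.2 -212.5   77.9] lo [ 520. -226.   74.] hi [ 554. -198.   82.]
  z by y: [  -1.21 -178.99] rect ((530.2792358398438, -310.57183837890625), (303.3330993652344, 42.3051643371582), 85.8376235961914)
side tab 131 med [ 613.1 -114.2  208.7] lo [ 607. -121.  182.] hi [618. -99. 210.]
  top 115 [ 612.6 -111.6  207.8]
[[ 3.0000e-02 -1.0000e+00  8.0000e-02  4.9155e+02]
 [-1.0000e+00 -2.0000e-02  0.0000e+00  4.6630e+01]
 [-0.0000e+00 -8.0000e-02 -1.0000e+00  9.0486e+02]
 [ 0.0000e+00  0.0000e+00  0.0000e+00  1.0000e+00]] 372.51876971123835
```

View pics/topc.png

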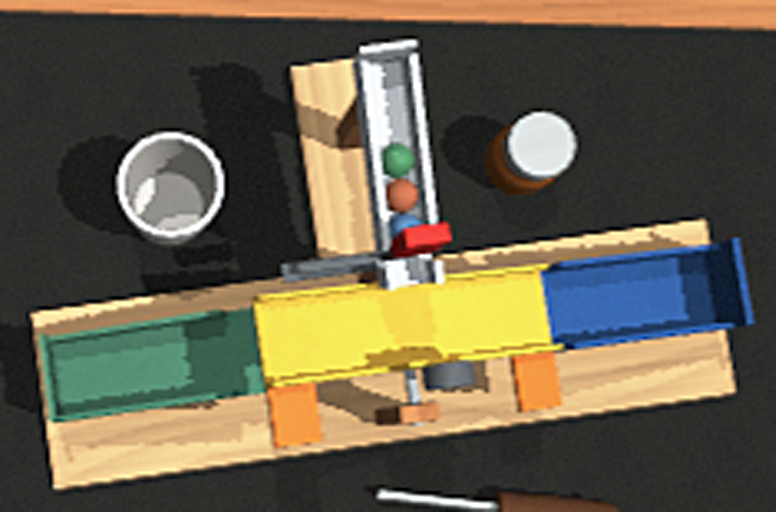

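Left pad is raised (about 509,-44,127), so the gate starts feeding blue. I need to press the left pad. The sorter yaw is about 9.4° with its origin at about (578,-119). First I shut the fingers and align the tool with the sorter.

Call:
send_rows --targets '[{"gripper":1,"az":-7.16},{"gripper":1,"az":-7.16},{"gripper":1,"az":-7.16},{"gripper":1,"az":-7.16},{"gripper":1,"az":-7.16}]'

```text
$.targets[0]: bad value
```

Call:
send_rows --targets '[{"gripper":1,"x":0.8,"y":3.9},{"gripper":1,"x":0.8,"y":3.9},{"gripper":1,"x":0.8,"y":3.9},{"gripper":1,"x":0.8,"y":3.9},{"gripper":1,"x":0.8,"y":3.9}]'

```text
$.targets[0]: bad value
```

Call:
send_rows --targets '[{"gripper":1,"x":0.8,"y":3.9},{"gripper":1,"x":0.8,"y":3.9},{"gripper":1,"x":0.8,"y":3.9},{"gripper":1,"x":0.8,"y":3.9},{"gripper":1,"x":0.8,"y":3.9}]'

```text
$.targets[0]: bad value
```

Call:
send_rows --targets '[{"gripper":1,"x":0.8,"y":3.9},{"gripper":1,"x":0.8,"y":3.9},{"gripper":1,"x":0.8,"y":3.9},{"gripper":1},{"gripper":1}]'

```text
$.targets[0]: bad value
```

Rows probably need every key.

Call:
send_rows --targets '[{"gripper":1,"x":0,"y":0,"z":0,"ax":0,"ay":0,"az":-7.1},{"gripper":1,"x":0,"y":0,"z":0,"ax":0,"ay":0,"az":-7.1},{"gripper":1,"x":0,"y":0,"z":0,"ax":0,"ay":0,"az":-7.1},{"gripper":1,"x":0,"y":0,"z":0,"ax":0,"ay":0,"az":-7.1},{"gripper":1,"x":0,"y":0,"z":0,"ax":0,"ay":0,"az":-7.1}]'

```text
clock: 1.82
position: [279.0, 559.2, 231.3]
ee_rot: [0.997, 0.081, -0.0, 0.0]
contact_force: [-0.2, 0.0, -0.2]
gripper_width: 25.6
grasp_force: 0.0
```

Call:
send_rows --targets '[{"gripper":1,"x":0.8,"y":3.9,"z":0,"ax":0,"ay":0,"az":0},{"gripper":1,"x":0.8,"y":3.9,"z":0,"ax":0,"ay":0,"az":0},{"gripper":1,"x":0.8,"y":3.9,"z":0,"ax":0,"ay":0,"az":0},{"gripper":1,"x":0.8,"y":3.9,"z":0,"ax":0,"ay":0,"az":0},{"gripper":1,"x":0.8,"y":3.9,"z":0,"ax":0,"ay":0,"az":0}]'

```text
clock: 2.23
position: [349.2, 371.1, 231.5]
ee_rot: [0.997, 0.079, 0.0, -0.0]
contact_force: [0.7, 0.6, 0.8]
gripper_width: -0.1
grasp_force: 0.0
```

Call:
send_rows --targets '[{"gripper":1,"x":0.8,"y":3.9,"z":0,"ax":0,"ay":0,"az":0},{"gripper":1,"x":0.8,"y":3.9,"z":0,"ax":0,"ay":0,"az":0},{"gripper":1,"x":0.8,"y":3.9,"z":0,"ax":0,"ay":0,"az":0},{"gripper":1,"x":0.8,"y":3.9,"z":0,"ax":0,"ay":0,"az":0},{"gripper":1,"x":0.8,"y":3.9,"z":0,"ax":0,"ay":0,"az":0}]'

```text
clock: 2.65
position: [419.2, 184.7, 231.8]
ee_rot: [0.997, 0.079, 0.0, -0.0]
contact_force: [0.9, -0.3, 0.1]
gripper_width: 0.0
grasp_force: 0.0
```

Call:
send_rows --targets '[{"gripper":1,"x":0.8,"y":3.9,"z":0,"ax":0,"ay":0,"az":0},{"gripper":1,"x":0.8,"y":3.9,"z":0,"ax":0,"ay":0,"az":0},{"gripper":1,"x":0.8,"y":3.9,"z":0,"ax":0,"ay":0,"az":0},{"gripper":1,"x":0,"y":0,"z":0,"ax":0,"ay":0,"az":0}]'

```text
clock: 2.98
position: [462.0, 69.7, 231.4]
ee_rot: [0.997, 0.075, 0.0, 0.0]
contact_force: [-0.3, 1.2, 0.4]
gripper_width: -0.1
grasp_force: 0.0
```

Call:
send_rows --targets '[{"gripper":1,"x":0.9,"y":3.9,"z":0,"ax":0,"ay":0,"az":0},{"gripper":1,"x":0.9,"y":3.9,"z":0,"ax":0,"ay":0,"az":0},{"gripper":1,"x":0.9,"y":3.9,"z":0,"ax":0,"ay":0,"az":0},{"gripper":1,"x":0,"y":0,"z":4.0,"ax":0,"ay":0,"az":0},{"gripper":1,"x":0,"y":0,"z":4.0,"ax":0,"ay":0,"az":0}]'

```text
clock: 3.4
position: [508.4, -38.2, 152.6]
ee_rot: [0.997, 0.076, 0.004, -0.0]
contact_force: [0.6, 0.7, -1.1]
gripper_width: -0.2
grasp_force: 0.0
```

Run:
```python
from h import *
print(arm.read_state()["position"])
im,d=arm.get_image("side"); cv2.imwrite("pics/s1.png",cv2.resize(im[170:400,230:460,::-1],None,fx=2.5,fy=2.5))
```

```text
[508.43771798 -38.24063693 152.56117211]
```

View pics/s1.png

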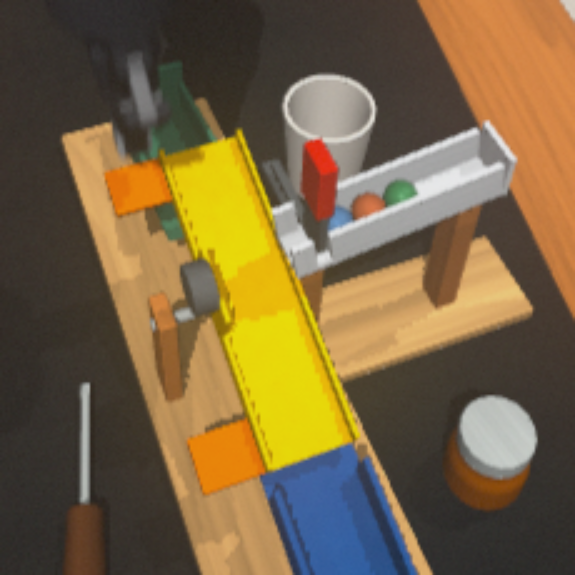

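The image shows the fingertips around crop (125,150), above the left pad (140,187). I nudge toward the pad and settle, descending partway.

Call:
send_rows --targets '[{"gripper":1,"x":0,"y":0.4,"z":0,"ax":0,"ay":0,"az":0},{"gripper":1,"x":0,"y":0,"z":0.5,"ax":0,"ay":0,"az":0},{"gripper":1,"x":0,"y":0,"z":0,"ax":0,"ay":0,"az":0}]'

```text
clock: 3.7
position: [507.8, -40.1, 148.0]
ee_rot: [0.997, 0.079, 0.002, 0.0]
contact_force: [-0.8, -0.0, 0.7]
gripper_width: -0.0
grasp_force: 0.0
```

Run:
```python
from h import *
s=arm.read_state();p=s["position"];print(p,s["contact_force"])
im,d=arm.get_image("side");im=im.copy()
def pr(w):
    m=arm.camera_model("side");q=np.linalg.inv(np.array(m["cam_to_world"]))@[*w,1]
    return int(m["fx"]*q[0]/q[2]+m["cx"]),int(m["fy"]*q[1]/q[2]+m["cy"])
big=cv2.resize(im[190:290,230:330,::-1],None,fx=5,fy=5)
for w,c in((p,(255,0,255)),((*p[:2],127),(255,255,0)),((509.2,-44,127),(0,255,0))):
    u,v=pr(w);cv2.circle(big,((u-230)*5+2,(v-190)*5+2),4,c,-1)
cv2.imwrite("pics/s2.png",big)
```

```text
[507.82885708 -40.11678496 148.00421621] [-0.76954994 -0.00507486  0.69118076]
```

View pics/s2.png

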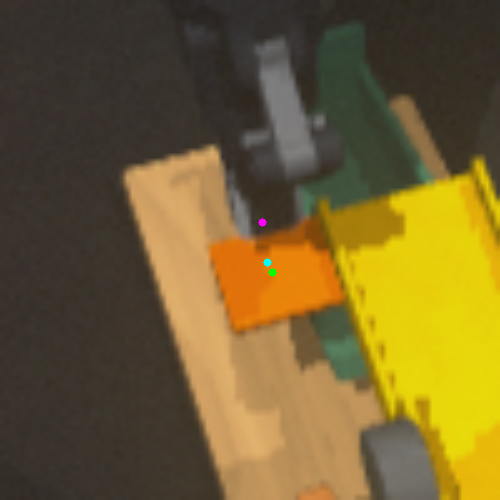

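The tip (magenta, 262,222) is over the orange pad, near its centre. Press straight down to about z=95 and then lift.

Call:
send_rows --targets '[{"gripper":1,"x":0,"y":0.3,"z":0.8,"ax":0,"ay":0,"az":0},{"gripper":1,"x":0,"y":0,"z":0.8,"ax":0,"ay":0,"az":0},{"gripper":1,"x":0,"y":0,"z":0.8,"ax":0,"ay":0,"az":0},{"gripper":1,"x":0,"y":0,"z":0.8,"ax":0,"ay":0,"az":0},{"gripper":1,"x":0,"y":0,"z":0.8,"ax":0,"ay":0,"az":0}]'

```text
clock: 4.17
position: [506.7, -43.5, 105.4]
ee_rot: [0.997, 0.078, -0.0, 0.0]
contact_force: [0.0, 0.6, 0.2]
gripper_width: 0.2
grasp_force: 0.0
```

Call:
send_rows --targets '[{"gripper":1,"x":0,"y":0,"z":0.7,"ax":0,"ay":0,"az":0},{"gripper":1,"x":0,"y":0,"z":0.5,"ax":0,"ay":0,"az":0},{"gripper":1,"x":0,"y":0,"z":0.3,"ax":0,"ay":0,"az":0},{"gripper":1,"x":0,"y":0,"z":0,"ax":0,"ay":0,"az":0},{"gripper":1,"x":0,"y":0,"z":0,"ax":0,"ay":0,"az":0}]'

```text
clock: 4.58
position: [507.0, -43.6, 91.2]
ee_rot: [0.997, 0.078, -0.0, 0.0]
contact_force: [0.3, -0.1, 1.1]
gripper_width: 0.0
grasp_force: 0.0
```

Run:
```python
from h import *
im,d=arm.get_image("side"); cv2.imwrite("pics/s3.png",cv2.resize(im[170:400,230:460,::-1],None,fx=2.5,fy=2.5))
print(arm.read_state()["contact_force"]);print(px2w("side",318,353,d[353,318]))
```

```text
[-0.07421807 -0.09184967  0.3799381 ]
[ 538.5049814  -184.51199177   13.61005842]
```

View pics/s3.png

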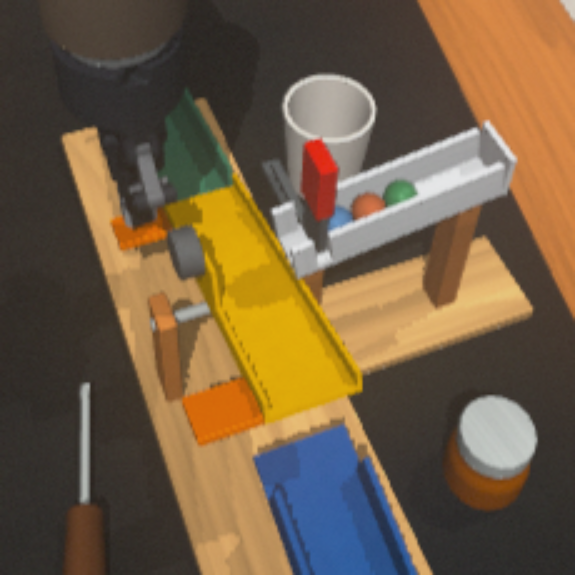

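The gate has tipped: the left pad is now down, the right pad up at crop (222,410), and the beads are still held. Now lift, then go over to the -y side of the tab.

Call:
send_rows --targets '[{"gripper":1,"x":0,"y":0,"z":-3.8,"ax":0,"ay":0,"az":0},{"gripper":1,"x":0,"y":0,"z":-3.8,"ax":0,"ay":0,"az":0},{"gripper":1,"x":0,"y":0,"z":-3.8,"ax":0,"ay":0,"az":0},{"gripper":1,"x":0,"y":0,"z":-4.0,"ax":0,"ay":0,"az":0},{"gripper":1,"x":0,"y":0,"z":0,"ax":0,"ay":0,"az":0}]'

```text
clock: 5.05
position: [511.6, -43.6, 254.9]
ee_rot: [0.997, 0.079, 0.009, 0.0]
contact_force: [0.4, 0.2, 0.3]
gripper_width: -0.1
grasp_force: 0.0
```

Call:
send_rows --targets '[{"gripper":1,"x":1.9,"y":2.6,"z":0,"ax":0,"ay":0,"az":0},{"gripper":1,"x":1.9,"y":2.6,"z":0,"ax":0,"ay":0,"az":0},{"gripper":1,"x":1.9,"y":2.7,"z":0,"ax":0,"ay":0,"az":0},{"gripper":1,"x":1.9,"y":2.7,"z":0,"ax":0,"ay":0,"az":0},{"gripper":1,"x":1.8,"y":2.7,"z":0,"ax":0,"ay":0,"az":0}]'

```text
clock: 5.47
position: [621.6, -161.4, 245.6]
ee_rot: [0.997, 0.078, 0.001, 0.0]
contact_force: [0.7, 0.6, 0.7]
gripper_width: 0.0
grasp_force: 0.0
```

Call:
send_rows --targets '[{"gripper":1,"x":0,"y":0,"z":0,"ax":0,"ay":0,"az":0},{"gripper":1,"x":0,"y":0,"z":0,"ax":0,"ay":0,"az":0}]'

```text
clock: 5.63
position: [621.0, -161.4, 244.1]
ee_rot: [0.997, 0.077, -0.001, -0.0]
contact_force: [-0.3, -1.0, -0.1]
gripper_width: 0.0
grasp_force: 0.0
```

Run:
```python
from h import *
p=arm.read_state()["position"];print(p)
im,d=arm.get_image("side"); cv2.imwrite("pics/s4.png",cv2.resize(im[150:400,230:480,::-1],None,fx=2.4,fy=2.4))
hsv=cv2.cvtColor(im,cv2.COLOR_RGB2HSV).astype(int);H,S,V=np.moveaxis(hsv,2,0)
m=((H<5)|(H>174))&(S>190)&(V>80);m[:220]=0;m[275:]=0;m[:,:340]=0;m[:,372:]=0
P=np.array([px2w("side",u,v,d[v,u]) for v,u in zip(*np.nonzero(m))])
for z0,z1 in((165,198),(204,215)):
    Q=P[(P[:,2]>z0)&(P[:,2]<z1)];print(len(Q),Q.mean(0).round(1),Q.min(0).round(),Q.max(0).round())
```

```text
[ 620.9518959  -161.42652049  244.08846837]
80 [ 613.1 -120.3  184.2] [ 605. -122.  168.] [618. -99. 198.]
119 [ 612.2 -110.3  208.8] [ 606. -122.  205.] [619. -96. 211.]
```

View pics/s4.png

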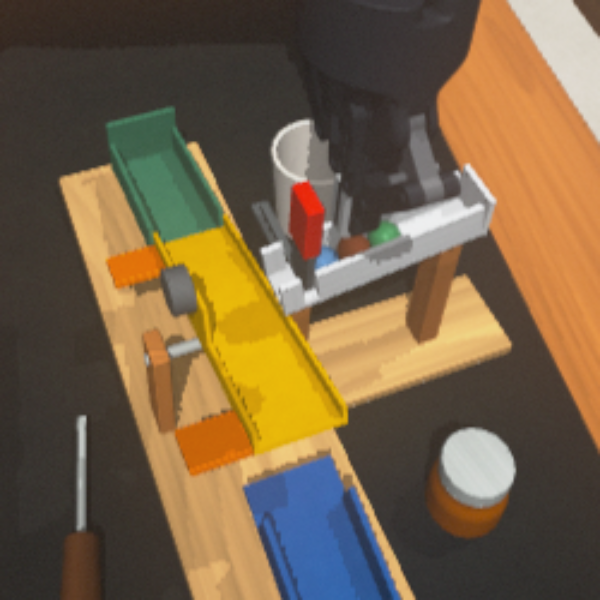

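The gripper is over the channel to the -y side of the tab (tab at crop 307,220), about 25 mm of gap from its face. Descend to z≈182 and approach.

Call:
send_rows --targets '[{"gripper":1,"x":0,"y":0,"z":2.0,"ax":0,"ay":0,"az":0},{"gripper":1,"x":0,"y":0,"z":2.0,"ax":0,"ay":0,"az":0},{"gripper":1,"x":0,"y":0,"z":1.5,"ax":0,"ay":0,"az":0},{"gripper":1,"x":0,"y":0,"z":0.7,"ax":0,"ay":0,"az":0},{"gripper":1,"x":0,"y":0,"z":0,"ax":0,"ay":0,"az":0}]'

```text
clock: 6.1
position: [619.1, -159.2, 182.1]
ee_rot: [0.997, 0.079, -0.002, -0.0]
contact_force: [0.0, 1.0, 0.4]
gripper_width: -0.1
grasp_force: 0.0
```

Call:
send_rows --targets '[{"gripper":1,"x":0,"y":-0.6,"z":0,"ax":0,"ay":0,"az":0},{"gripper":1,"x":0,"y":-0.6,"z":0,"ax":0,"ay":0,"az":0},{"gripper":1,"x":0,"y":0,"z":0,"ax":0,"ay":0,"az":0}]'

```text
clock: 6.35
position: [619.2, -147.1, 185.0]
ee_rot: [0.997, 0.079, 0.001, 0.0]
contact_force: [0.5, -0.2, -0.2]
gripper_width: 0.1
grasp_force: 0.0
```

Run:
```python
from h import *
im,d=arm.get_image("side"); cv2.imwrite("pics/s5.png",cv2.resize(im[190:310,310:450,::-1],None,fx=4,fy=4))
```

```text
(no output)
```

View pics/s5.png

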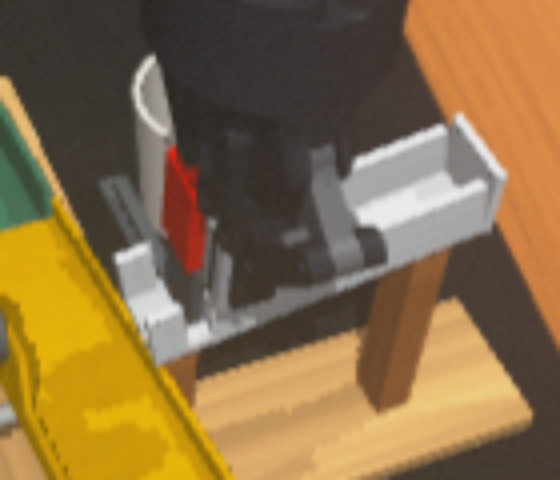

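The fingers (crop ~240,270) are beside the tab's -y face (190,230), above the wall tops. Push.

Call:
send_rows --targets '[{"gripper":1,"x":-0.2,"y":-0.7,"z":0,"ax":0,"ay":0,"az":0},{"gripper":1,"x":0,"y":-0.7,"z":0,"ax":0,"ay":0,"az":0},{"gripper":1,"x":0,"y":-0.8,"z":0,"ax":0,"ay":0,"az":0},{"gripper":1,"x":0,"y":-0.8,"z":0,"ax":0,"ay":0,"az":0},{"gripper":1,"x":0,"y":-0.8,"z":0,"ax":0,"ay":0,"az":0}]'

```text
clock: 6.82
position: [610.5, -110.6, 183.6]
ee_rot: [0.997, 0.078, 0.0, 0.0]
contact_force: [-0.4, -1.7, 0.8]
gripper_width: 0.0
grasp_force: 0.7
```

Call:
send_rows --targets '[{"gripper":1,"x":0,"y":-0.8,"z":0,"ax":0,"ay":0,"az":0},{"gripper":1,"x":0,"y":-0.4,"z":0,"ax":0,"ay":0,"az":0},{"gripper":1,"x":0,"y":0,"z":0,"ax":0,"ay":0,"az":0}]'

```text
clock: 7.07
position: [608.8, -98.0, 183.3]
ee_rot: [0.997, 0.079, 0.0, -0.0]
contact_force: [0.1, -0.3, 0.1]
gripper_width: 0.0
grasp_force: 0.0
```

Run:
```python
from h import *
im,d=arm.get_image("side"); cv2.imwrite("pics/s6.png",cv2.resize(im[150:400,230:480,::-1],None,fx=2.4,fy=2.4))
hsv=cv2.cvtColor(im,cv2.COLOR_RGB2HSV).astype(int);H,S,V=np.moveaxis(hsv,2,0)
m=((H<5)|(H>174))&(S>190)&(V>60);m[:190]=0;m[275:]=0;m[:,:320]=0;m[:,372:]=0
P=np.array([px2w("side",u,v,d[v,u]) for v,u in zip(*np.nonzero(m))])
P=P[P[:,2]>165];print(len(P),np.median(P,0),P.min(0),P.max(0)) if len(P) else print(0)
for t in("bead1_center","bead2_center","bead3_center"):
    for b in arm.boxes_of("side",t)[:2]: print(t,round(b["score"],2),np.round(b["rect"]))
```

```text
20 [599.99511146 -66.54360441 189.12723044] [598.92820414 -71.18763323 171.14722803] [601.19260674 -60.46628886 208.25170155]
bead1_center 0.59 [328. 266.  12.  19.]
bead3_center 0.69 [255. 192. 187. 208.]
```

View pics/s6.png

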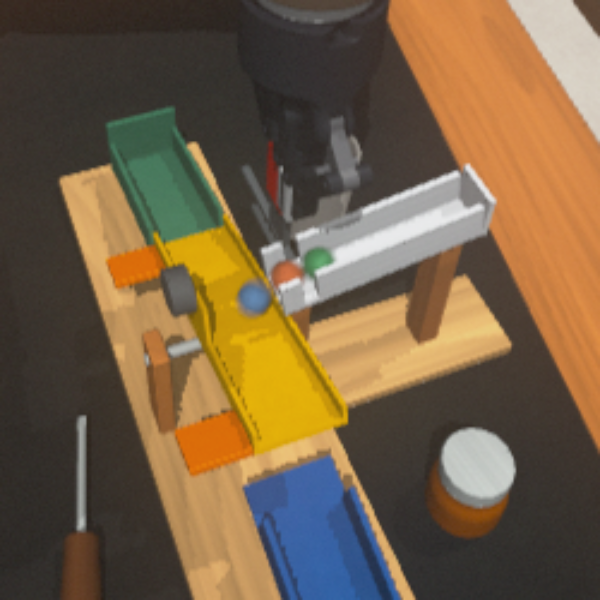

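The stop is clear: the blue bead is on the gate (255,297) and the red and green ones follow. I hold still while they roll, then back off and lift.

Call:
send_rows --targets '[{"gripper":1,"x":0,"y":0,"z":0,"ax":0,"ay":0,"az":0},{"gripper":1,"x":0,"y":0,"z":0,"ax":0,"ay":0,"az":0},{"gripper":1,"x":0,"y":0,"z":0,"ax":0,"ay":0,"az":0},{"gripper":1,"x":0,"y":0,"z":0,"ax":0,"ay":0,"az":0},{"gripper":1,"x":0,"y":0,"z":0,"ax":0,"ay":0,"az":0}]'

```text
clock: 7.68
position: [608.9, -99.4, 183.3]
ee_rot: [0.997, 0.078, 0.0, -0.0]
contact_force: [0.3, -0.0, -0.3]
gripper_width: -0.4
grasp_force: 0.0
```

Call:
send_rows --targets '[{"gripper":1,"x":0,"y":0,"z":0,"ax":0,"ay":0,"az":0},{"gripper":1,"x":0,"y":0,"z":0,"ax":0,"ay":0,"az":0},{"gripper":1,"x":0,"y":0,"z":0,"ax":0,"ay":0,"az":0},{"gripper":1,"x":0,"y":0,"z":0,"ax":0,"ay":0,"az":0},{"gripper":1,"x":0,"y":0,"z":0,"ax":0,"ay":0,"az":0}]'

```text
clock: 8.1
position: [608.9, -99.3, 183.3]
ee_rot: [0.997, 0.078, 0.0, -0.0]
contact_force: [-0.4, -0.8, 0.5]
gripper_width: 0.0
grasp_force: 0.0
```

Call:
send_rows --targets '[{"gripper":1,"x":0,"y":1.0,"z":0,"ax":0,"ay":0,"az":0},{"gripper":1,"x":0,"y":0.5,"z":-2.5,"ax":0,"ay":0,"az":0},{"gripper":1,"x":0,"y":0,"z":-3.5,"ax":0,"ay":0,"az":0},{"gripper":1,"x":0,"y":0,"z":-3.5,"ax":0,"ay":0,"az":0},{"gripper":1,"x":0,"y":0,"z":0,"ax":0,"ay":0,"az":0}]'

```text
clock: 8.52
position: [614.8, -115.8, 287.1]
ee_rot: [0.997, 0.079, 0.007, 0.002]
contact_force: [0.8, -0.4, 1.9]
gripper_width: 0.2
grasp_force: 0.0
```

Call:
send_rows --targets '[{"gripper":1,"x":0,"y":0,"z":0,"ax":0,"ay":0,"az":0},{"gripper":1,"x":0,"y":0,"z":0,"ax":0,"ay":0,"az":0},{"gripper":1,"x":0,"y":0,"z":0,"ax":0,"ay":0,"az":0},{"gripper":1,"x":0,"y":0,"z":0,"ax":0,"ay":0,"az":0},{"gripper":1,"x":0,"y":0,"z":0,"ax":0,"ay":0,"az":0}]'

```text
clock: 8.93
position: [610.9, -114.2, 277.0]
ee_rot: [0.997, 0.078, -0.001, -0.0]
contact_force: [0.2, -0.2, 0.2]
gripper_width: 0.1
grasp_force: 0.0
```

Run:
```python
from h import *
im,d=arm.get_image("side"); cv2.imwrite("pics/s7.png",cv2.resize(im[150:400,230:480,::-1],None,fx=2.4,fy=2.4))
s=arm.read_state();print(s["clock"],s["position"])
```

```text
8.9833 [ 610.9601952  -114.19487219  277.30678971]
```

View pics/s7.png

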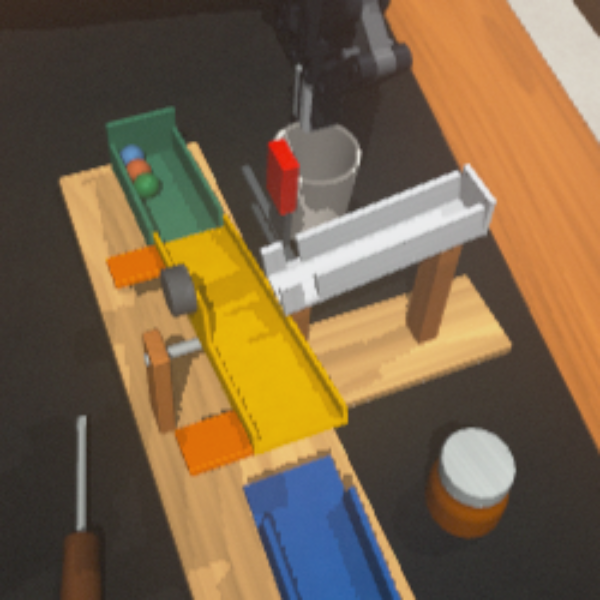

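All three beads lie in the green chute (crop 130–150, 155–185), the gate is tipped, and the arm is clear. I wait briefly for settling, then hand in.

Call:
send_rows --targets '[{"gripper":1,"x":0,"y":0,"z":0,"ax":0,"ay":0,"az":0},{"gripper":1,"x":0,"y":0,"z":0,"ax":0,"ay":0,"az":0},{"gripper":1,"x":0,"y":0,"z":0,"ax":0,"ay":0,"az":0},{"gripper":1,"x":0,"y":0,"z":0,"ax":0,"ay":0,"az":0},{"gripper":1,"x":0,"y":0,"z":0,"ax":0,"ay":0,"az":0}]'

```text
clock: 9.4
position: [611.2, -114.1, 278.3]
ee_rot: [0.997, 0.078, -0.0, 0.0]
contact_force: [1.1, 0.9, -0.1]
gripper_width: 0.1
grasp_force: 0.0
```

```bash
python3 -c "
from bench import arm
print(arm.job_done())"
```

```text
the job is handed in; nothing more can be done
None
```

The job is handed in at about 9.4 s: I pressed the left pad so the gate tipped over, then pushed the stop open, and all three beads rolled into the green chute, with the arm clear and the mug, jar and screwdriver untouched.

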